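# Unlock the clamp and take out the filter plate

### The job

A copper-coloured coffee-machine filter plate is pinned in the clamping fixture. Slide the red safety catch back off the lever, swing the yellow-handled clamp lever up until it stands upright or leans back, then push the plate forward along its channel until it overhangs the fixture's front edge far enough to be gripped by its sides. Lay it gently and flat in the empty blue tray without letting it fall to the bench, leave the catch and the lever open, and do not disturb the spray can, the tin or the screwdriver.

Things in the scene. Friction and masses are not known exactly. Their poses are not given: they have to be found in the camera images.
- fixture: Cream clamping fixture fixed to the bench. Origin on the bench below the clamped plate's middle; x along its channel to the closed rear, -x = open front, roughly towards the robot; y to its left. Right of the channel a 62 mm high ledge (x -25..105, y -73..-33 mm) carries the catch in 6 mm guides; left stand the lever's hinge cheeks (x within 17, y 70..100 mm, 85 mm high).
- channel_front (a point): Middle of the channel floor's front edge, at the fixture's x = -65 mm, y = 0, 50 mm above the bench; fixture axes; open air in front of and below it. The channel, 50 mm wide between two 8 mm wide rails 10 mm high, runs 182 mm from here along +x to a 10 mm high end wall.
- catch (a joint): Travel (m) of the red safety catch: 0 to 0.005 at the start, its tongue over the lever arm; grows along the fixture's +x, stop at 0.035. The lever is free once it exceeds 0.019. About 2 N of friction; stays where left.
- catch_grip (a point): Centre of the catch's upright red tab, 14 mm wide (fixture y), 24 mm long (x), top 12 mm above this point; 96 mm above the bench at the fixture's y = -60 mm, x = 42 mm + catch. The catch is 14 mm wide down to the ledge 34 mm below. Its tongue, top 9 mm below this point, reaches 54 mm from here to -x.
- lever (a joint): Angle (rad) of the clamp lever: 0 = down, level across the channel, locked by the catch; grows as the handle end rises; 1.57 upright; stop at 1.75, leaning to the fixture's left. Hinge friction 0.3 N m: stays where left. When down, its steel pin stands in the plate's hole and holds the plate.
- lever_grip (a point): On the axis of the lever's yellow round handle bar, 14 mm thick, parallel to the fixture's x. The bar's free end is 23 mm from here to -x; to +x the 14 mm wide lever arm begins after 35 mm. Lever down: at the fixture's x = -42, y = -100 mm, 72 mm above the bench, free air below.
- lever_hinge (a point): Point on the lever's hinge axis (parallel to the fixture's x), at the fixture's x = 0, y = 80 mm, 72 mm above the bench. The handle bar's axis circles it at 180 mm radius.
- plate_center (a point): Centre (half-way up) of the loose flat copper-coloured filter plate, 120 (its x) by 46 (y) by 8 mm, about 0.12 kg, a 24 mm hole in the middle. It starts flat in the channel along it, 2 mm below the rails' top, its sides hidden by the rails, its front end about 5 mm inside the front edge; about 57 mm of empty channel lie behind it.
- tray: Empty blue parts tray, fixed to the bench, 190 mm (its x) by 130 mm (its y) by 18 mm high outside, walls and floor 4 mm thick. Origin at the centre of its underside. It stands to the left or the right of the fixture.
- organiser: Black divided box full of screws, 190 by 130 by 26 mm, on the other side of the fixture from the tray; fixed. Origin at the centre of its underside. Not the place for the plate.
- spraycan: Bystander: upright spray can with a blue label, 52 mm across, 150 mm high. Origin at the centre of its underside.
- tin: Bystander: green open tin, 80 mm across, 85 mm high. Origin at the centre of its underside.
- screwdriver: Bystander: screwdriver lying on the bench behind the fixture. Origin at its underside, about mid-length.
- plate: The same plate; origin at the centre of its underside (4 mm below plate_center), same axes.
Mind the look-alikes: they are no part of the job. Of the things that look like the plate, the larger one is meant. Of the things that look like the tray, the smaller one is meant.

How it is judged:
On the way, in this order (a step that is already met when the one before it is completed fails the run):
1. the red catch is slid clear of the lever (value of joint catch above 0.019 m), for 0.1 s.
2. the lever is swung up to upright or beyond (value of joint lever above 1.35 rad), for 0.2 s.
3. the plate, still lying in the channel, overhangs the front edge by 25 mm or more (x of plate_center in the frame of fixture below -0.03 m and z of plate_center in the frame of fixture below 0.066 m and angle between the z axis of plate_center and the z axis of fixture, either way round below 0.15 rad), for 0.1 s.
At the end, for the whole second after the job is handed in: The plate lies at rest flat (within 0.08 rad) on the floor of the blue tray, its centre within 75 mm (tray x) and 45 mm (tray y) of the tray's middle, with the catch beyond 0.019 m and the lever above 1.35 rad (value of joint catch above 0.019 m and value of joint lever above 1.35 rad and x of plate_center in the frame of tray between -0.075 and 0.075 m and y of plate_center in the frame of tray between -0.045 and 0.045 m and z of plate_center in the frame of tray below 0.014 m and angle between the z axis of plate_center and the z axis of tray, either way round below 0.08 rad and linear speed of plate below 0.02 m/s); the robot touches nothing.
It fails at once if the plate falls to or is laid on the bench outside the tray (height (world z) of plate_center below 0.03 m and horizontal distance between plate_center and tray above 0.13 m).
It fails at once if the plate is thrown or dropped into the tray (faster than 0.6 m/s close above it) (height (world z) of plate_center below 0.05 m and horizontal distance between plate_center and tray below 0.13 m and linear speed of plate above 0.6 m/s).
It fails at once if a bystander is moved more than 30 mm (distance of any of spraycan, tin, screwdriver from where it was at the start of the episode above 0.03 m).
It also fails if it takes over 72 s, if anything falls off the work surface, if the arm or the gripper's body presses on something with over 40 N, if the wrist force passes 120 N, or if a joint passes its speed limit or range.

### The arm

A 7-joint arm with a two-finger parallel gripper is mounted at the origin on the work surface. World frame = base frame: x ahead of the robot, y to its left, z up, the work surface at z = 0. Lengths are in m, angles in rad, forces in N, time in s.
With the tool pointing down it reaches from about 0.4 to 0.85 m from the base axis. Payload 10.4 kg.
Tool frame: the origin (TCP) lies at the very end of the fingers, on their centre line; the grasp point (between the pads) lies 19 mm behind it; z points along the fingers, y is the direction in which the jaws open and shut (so a half turn about z gives the same grasp; the last joint's range is limited). The gripper opens to 87 mm and grips with 3 to 60 N. Pads are 19 mm wide; open, the fingers measure 117 mm over their backs; the gripper's body (75 mm by 190 mm) begins 51 mm behind the grasp point.
Start: joints at [1.216, 0.332, -0.065, 1.46, 0.022, 1.35, -0.088], TCP at [0.204, -0.591, 0.223] pointing down, gripper open.
Joint ranges: [-2.6, 2.6], [-0.5, 2.12], [-1.47, 1.34], [0.16, 2.42], [-1.27, 4.41], [0.06, 2.06], [-2.6, 2.6]. Speed limits (rad/s): [2.22, 2.22, 2.79, 2.79, 3.14, 3.14, 3.14].

### API

Orientations are given as a unit quaternion [x, y, z, w].
In Python, from bench import r, eyes, job gives the robot as it stands. The module is installed in compiled form; this text tells all that it offers.
- The arm moves only by the tool play_rows, never from a script. Its argument "motion" is a list of rows, each a list of 7 numbers: the shift along the tool's x, y, z as a fraction of full scale, then the turn, a rotation vector about the tool's x, y, z as a fraction of full scale, then the opening in per cent of the stroke, from 0 (shut) to 100 (fully open). A call has 1 to 5 rows; each row is the pose to reach, as a shift and turn from the pose commanded when the call began, along the tool's axes at that moment; what a row does not reach only later rows make up. Full scale, the value 1, is 0.2 m for a shift and 90 degrees for a turn. A row lasts 1/8 s, in which the tool goes at most 62.5 mm and 10.7 degrees, less where a joint would pass 70% of its speed; a pose out of reach is approached as far as the arm can. A call with a number of a shift or a turn outside -1 to 1 is refused whole. A call with a gripper value outside its range is refused whole. The fingers move at their own pace and stop on an object; "squeeze" is the grip in N (left out, the last holds). Time passes only in rows, so rows that repeat a pose let the fingers close. It gives the time, the measured TCP pose, the force and the opening at its end, in the units of the state.
- r.read_state(): the state, without advancing time (a new reading comes with each control period).
- eyes.camera(name): name is "scene" or "top" or "wrist"; returns a dict with "image" (384x512x3 uint8, red, green, blue), "mtx" (3x3 intrinsics, pixels), "dist" ([k1, k2, p1, p2, k3] as OpenCV has them; the pictures are not rectified), "R" (3x3) and "t" (3): a world point X has camera coordinates R X + t. Camera axes: x right, y down, z forward; pixel columns grow to the right and rows downward; lengths in m; the calibration is good to about 2 mm. A picture is of the moment at which its call begins. There is no depth.
- job.close_job(): hands the job in, once; it reports no verdict.
Trained networks look in a picture, given as the dict that the camera call returned (one of the last four; its "shot" number tells which), for a name from the list of things; names that differ only in an ending like _2 or _b are one class to them, and where a whole thing is asked for, a point or a joint stands for the part that bears it (a point fixed in the world has none). Each returns a list of dicts, best first, with "p" (0 to 1); they miss things now and then, are a little off and sometimes report something else, mostly with a low value. They report only what shows in the picture. A call takes as long as a camera call. They do not tell look-alikes from the thing itself.
- eyes.regions_of(picture, label): "region" (384x512 bool, what is visible of it) and "xy" ([column, row] in pixels, amid what is visible of it).
- eyes.landmark_of(picture, label): "xy" ([column, row] in pixels: a listed point, or the origin of a listed thing).
The state is a dict: "time": time; "joint_positions": joint angles; "joint_vel": joint speeds; "joint_torque": joint torques, N m; "ee_pos": TCP position; "eef_rot": TCP orientation; "ft_force": force on the tool from outside, world axes, zero at the start; "torque": the same for the moment, N m; "width": finger opening in m.
Only numpy, scipy, OpenCV 4.12 (cv2) and the standard library are available. Lean on these libraries where they do the work, as an engineer would, in place of code of your own. Each camera call takes 0.05 s, during which the arm holds its last target. There are 200 camera calls.

## Working session

There is one attempt and no reset: what is moved stays moved. The work goes in short steps, Python scripts to look and compute and a tool call to move; the robot and the scene stay as the last step left them, time stands still between calls to the robot, and variables do not carry over. Pictures are saved under pics/ and viewed, about 8 in all and at most 12, crops included, and the job is handed in when it is done.

Besides the shell and the picture viewer there is one more tool, called after "Request:" in YAML: its name, and indented under it one key for each argument. play_rows: Moves the arm, as the interface text tells. Shift numbers are shares of 0.2 m and turn numbers shares of 90 degrees, none past 1 either way. Its arguments: {"type":"object","properties":{"motion":{"type":"array","items":{"type":"array","items":{"type":"number"}}},"squeeze":{"type":"number"}},"required":["motion"]}

```bash
mkdir -p pics; cat > h.py <<'E'
import numpy as np, cv2
from bench import r, eyes, job
from scipy.spatial.transform import Rotation as Ro
def cam(n, f=None):
    p=eyes.camera(n)
    if f: cv2.imwrite('pics/'+f, p['image'][:,:,::-1])
    return p
def ray(p,xy):
    u=cv2.undistortPoints(np.array([[xy]],float),np.array(p['mtx']),np.array(p['dist']))[0,0]
    R=np.array(p['R']);t=np.array(p['t'])
    return -R.T@t, R.T@np.array([u[0],u[1],1.])
def atz(p,xy,z):
    c,d=ray(p,xy); return c+d*(z-c[2])/d[2]
def proj(p,X):
    return cv2.projectPoints(np.array(X,float).reshape(-1,3),cv2.Rodrigues(np.array(p['R']))[0],np.array(p['t']),np.array(p['mtx']),np.array(p['dist']))[0][:,0]
E
cat > a.py <<'E'
from h import *
s=cam('scene','s0.png'); t=cam('top','t0.png')
cv2.imwrite('pics/st.png',np.vstack([cv2.imread('pics/s0.png'),cv2.imread('pics/t0.png')])[:, :])
Z=dict(channel_front=.05,catch_grip=.096,lever_grip=.072,lever_hinge=.072,plate_center=.056,fixture=0,tray=0,organiser=0,spraycan=0,tin=0,screwdriver=0)
for n,z in Z.items():
    for nm,p in (('S',s),('T',t)):
        for d in eyes.landmark_of(p,n)[:3]:
            print(n,nm,round(d['p'],2),np.round(d['xy']),np.round(atz(p,d['xy'],z),3))
st=r.read_state(); print(st['ee_pos'],st['eef_rot'],st['time'],st['width'])
E
python3 a.py
```

```text
channel_front S 0.88 [310. 154.] [0.473 0.04  0.05 ]
channel_front T 0.61 [205. 250.] [0.478 0.031 0.05 ]
catch_grip S 0.53 [285. 167.] [ 0.572 -0.04   0.096]
catch_grip T 0.65 [222. 216.] [ 0.58  -0.029  0.096]
lever_grip S 0.95 [278. 147.] [ 0.466 -0.066  0.072]
lever_grip T 0.89 [239. 244.] [ 0.493 -0.08   0.072]
lever_hinge S 0.63 [334. 165.] [0.536 0.112 0.072]
lever_hinge S 0.39 [393. 214.] [0.715 0.267 0.072]
lever_hinge S 0.38 [278. 150.] [ 0.479 -0.063  0.072]
lever_hinge T 0.66 [183. 226.] [0.555 0.1   0.072]
lever_hinge T 0.21 [212. 166.] [0.754 0.007 0.072]
plate_center S 0.83 [345. 213.] [0.708 0.136 0.056]
plate_center S 0.6 [304. 168.] [0.537 0.019 0.056]
plate_center T 0.76 [206. 229.] [0.545 0.028 0.056]
plate_center T 0.73 [174. 193.] [0.665 0.135 0.056]
fixture S 0.72 [307. 180.] [0.538 0.031 0.   ]
fixture T 0.79 [209. 232.] [0.543 0.024 0.   ]
tray S 0.76 [123. 174.] [ 0.539 -0.566  0.   ]
tray S 0.7 [205. 159.] [ 0.461 -0.306  0.   ]
tray T 0.83 [384. 226.] [ 0.557 -0.568  0.   ]
tray T 0.74 [303. 257.] [ 0.454 -0.292  0.   ]
tray T 0.52 [208. 228.] [0.557 0.028 0.   ]
organiser S 0.88 [389. 166.] [0.471 0.303 0.   ]
organiser S 0.54 [287. 167.] [ 0.486 -0.032  0.   ]
organiser T 0.65 [126. 249.] [0.486 0.3   0.   ]
spraycan S 0.76 [196. 210.] [ 0.672 -0.308  0.   ]
spraycan T 0.69 [305. 189.] [ 0.686 -0.305  0.   ]
spraycan T 0.69 [128. 252.] [0.475 0.293 0.   ]
tin S 0.57 [394. 212.] [0.658 0.293 0.   ]
tin T 0.73 [132. 196.] [0.669 0.286 0.   ]
screwdriver S 0.76 [301. 243.] [0.779 0.012 0.   ]
screwdriver S 0.37 [286. 167.] [ 0.487 -0.035  0.   ]
screwdriver T 0.71 [209. 168.] [0.762 0.025 0.   ]
[ 0.20364116 -0.59091705  0.22256372] [9.86267080e-01 1.65158245e-01 2.92819757e-05 2.44412097e-05] 1.2 0.08707063818632098
```

```bash
python3 -c "
import cv2
a=cv2.imread('pics/t0.png')[130:300,90:430];cv2.imwrite('pics/v1.png',cv2.resize(a,(800,400),interpolation=cv2.INTER_CUBIC))
a=cv2.imread('pics/s0.png')[100:270,90:430];cv2.imwrite('pics/v2.png',cv2.resize(a,(800,400),interpolation=cv2.INTER_CUBIC))"
```

```text
(no output)
```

View pics/v1.png

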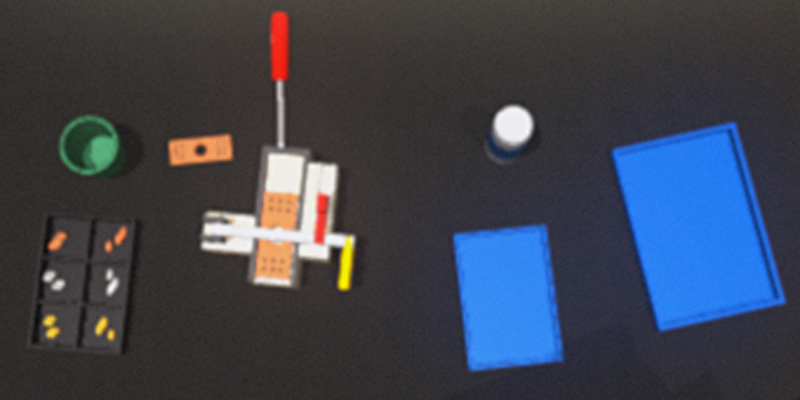

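View pics/v2.png

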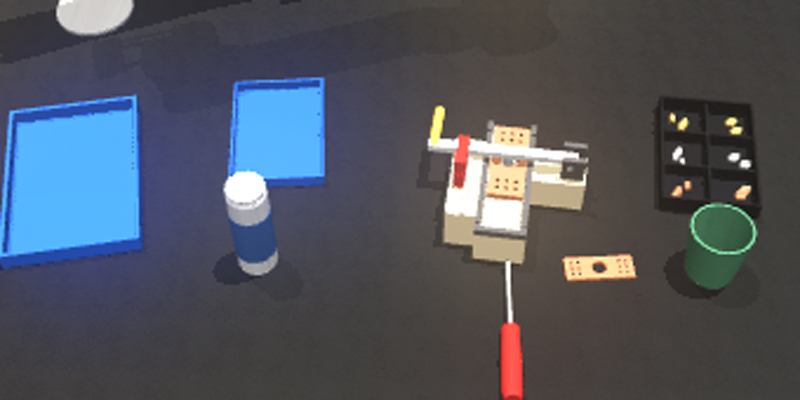

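```bash
cat > b.py <<'E'
from h import *
from scipy.optimize import least_squares
s=cam('scene'); t=cam('top')
P=dict(channel_front=(-.065,0,.05),catch_grip=(.0445,-.06,.096),lever_grip=(-.042,-.1,.072),lever_hinge=(0,.08,.072),plate_center=(0,0,.056),fixture=(0,0,0))
obs=[]
for p in (s,t):
    for n,X in P.items():
        for d in eyes.landmark_of(p,n)[:3]:
            w=atz(p,d['xy'],X[2])
            if np.hypot(w[0]-.545,w[1]-.025)<.13: obs.append((p,n,X,d['xy']))
def f(q):
    o=[]
    for p,n,X,xy in obs:
        W=Ro.from_euler('z',q[2]).apply(X)+[q[0],q[1],0]; o+=list(proj(p,W)[0]-xy)
    return np.array(o)
a=least_squares(f,[.545,.025,-.1],loss='soft_l1')
print(a.x)
for o,e in zip(obs,f(a.x).reshape(-1,2)): print(o[1],np.round(e,1))
for p in (s,t):
    for d in eyes.regions_of(p,'tray'):
        m=d['region'].astype(np.uint8); c=max(cv2.findContours(m,0,2)[0],key=cv2.contourArea).reshape(-1,2)
        w=np.array([atz(p,x,.018)[:2] for x in c],np.float32); R=cv2.minAreaRect(w); print(d['p'],R)
E
python3 b.py
```

```text
[ 0.53997883  0.02619534 -0.08741434]
channel_front [-1.9 -0.9]
catch_grip [0.5 2.1]
lever_grip [1.  0.1]
lever_hinge [-0.9  0.4]
plate_center [0.2 2.6]
fixture [-0.6 -1.8]
channel_front [1.  0.7]
catch_grip [2.7 0.4]
lever_grip [-1.8  0.2]
lever_hinge [-1.3 -0. ]
fixture [-1.  -0.6]
0.97 ((0.46204090118408203, -0.29365894198417664), (0.20848290622234344, 0.13631291687488556), 5.2209553718566895)
0.77 ((0.5541731119155884, -0.5676960349082947), (0.28983187675476074, 0.19038239121437073), 11.299405097961426)
0.87 ((0.5557247400283813, -0.5674601197242737), (0.26419365406036377, 0.18576812744140625), 12.176424980163574)
```

```bash
cat > g.py <<'E'
from h import *
import sys, json, os
def fix(): return json.load(open('fix.json'))
def plan(fx,fy,z,yaw=0.,tilt=(0,0),frame=None):
    """target in fixture frame (mm), tool x at fixture yaw(deg), tool down"""
    x,y,a=frame or fix()
    W=Ro.from_euler('z',a).apply([fx/1e3,fy/1e3,0])+[x,y,z/1e3]
    T=Ro.from_euler('z',a+np.radians(yaw))*Ro.from_rotvec([np.pi,0,0])*Ro.from_euler('xy',tilt,degrees=True)
    s=r.read_state(); C=Ro.from_quat(s['eef_rot']); D=C.inv()
    print('shift',np.round(D.apply(W-s['ee_pos'])/.2,3),'turn',np.round((D*T).as_rotvec()/(np.pi/2),3),'t',s['time'],'w',round(s['width'],4),'F',np.round(s['ft_force'],1))
if __name__=='__main__':
    plan(*[float(v) for v in sys.argv[1:]])
E
echo '[0.540,0.026,-0.087]' > fix.json; python3 g.py 44 -60 190
```

```text
shift [ 2.674 -2.005  0.163] turn [ 0.    -0.     0.267] t 2.0 w 0.0866 F [-0.1 -0.5  0.5]
```

Request:
play_rows:
  motion:
    - [0.3, 0, 0, 0, 0, 0.1, 100]
    - [0.6, -0.2, 0, 0, 0, 0.2, 100]
    - [0.9, -0.5, 0, 0, 0, 0.267, 100]
    - [1, -0.8, 0, 0, 0, 0.267, 100]
    - [1, -0.9, 0, 0, 0, 0.267, 100]

```text
time: 2.62
ee_pos: [0.3351, -0.3528, 0.2226]
eef_rot: [0.999, -0.042, 0.0, 0.0]
ft_force: [-0.6, -0.6, 0.2]
width: 0.087
```

```bash
python3 g.py 44 -60 190
```

```text
shift [ 1.08  -1.674  0.163] turn [ 0.    -0.     0.001] t 2.625 w 0.087 F [-0.6 -0.6  0.2]
```

Request:
play_rows:
  motion:
    - [0.2, -0.25, 0, 0, 0, 0, 100]
    - [0.4, -0.5, 0, 0, 0, 0, 100]
    - [0.55, -0.75, 0, 0, 0, 0, 100]
    - [0.7, -1, 0, 0, 0, 0, 100]
    - [0.7, -1, 0, 0, 0, 0, 100]

```text
time: 3.25
ee_pos: [0.4933, -0.1637, 0.2227]
eef_rot: [0.999, -0.04, 0.001, -0.001]
ft_force: [-0.8, -0.7, 0.0]
width: 0.0871
```

Request:
play_rows:
  motion:
    - [0.15, -0.25, 0, 0, 0, 0, 100]
    - [0.3, -0.5, 0.05, 0, 0, 0, 100]
    - [0.38, -0.67, 0.16, 0, 0, 0, 100]
    - [0.38, -0.67, 0.16, 0, 0, 0, 100]

```text
time: 3.75
ee_pos: [0.5782, -0.039, 0.1886]
eef_rot: [0.999, -0.042, -0.001, -0.001]
ft_force: [-0.4, 0.1, -0.4]
width: 0.0869
```

```bash
python3 g.py 44 -60 190; cat > w.py <<'E'
from h import *
import sys
p=cam('wrist','%s.png'%sys.argv[1]); x,y,a=__import__('json').load(open('fix.json'))
P=dict(channel_front=(-.065,0,.05),catch_grip=(.0445,-.06,.096),lever_grip=(-.042,-.1,.072),lever_hinge=(0,.08,.072),plate_center=(0,0,.056),fixture=(0,0,0))
for n,X in P.items():
    for d in eyes.landmark_of(p,n)[:2]:
        w=atz(p,d['xy'],X[2]); l=Ro.from_euler('z',-a).apply(w-[x,y,0])
        print(n,round(d['p'],2),np.round(d['xy']),'fix mm',np.round(l*1e3,1),'exp',X)
im=p['image'][:,:,::-1].copy()
G=lambda q:tuple(int(v) for v in proj(p,Ro.from_euler('z',a).apply(q)+[x,y,0])[0])
for Q in ([(-.065,-.025,.06),(.117,-.025,.06),(.117,.025,.06),(-.065,.025,.06)],[(.03,-.067,.108),(.054,-.067,.108),(.054,-.053,.108),(.03,-.053,.108)],[(-.025,-.073,.062),(.105,-.073,.062),(.105,-.033,.062),(-.025,-.033,.062)]):
    cv2.polylines(im,[np.array([G(q) for q in Q])],True,(0,255,0),1)
cv2.imwrite('pics/%so.png'%sys.argv[1],im)
E
python3 w.py w1
```

```text
shift [ 0.002 -0.007 -0.007] turn [-0.001  0.002  0.002] t 3.75 w 0.0869 F [-0.4  0.1 -0.4]
channel_front 0.56 [200. 267.] fix mm [-64.    1.8  50. ] exp (-0.065, 0, 0.05)
catch_grip 0.61 [180.  12.] fix mm [199.5  -0.4  96. ] exp (0.0445, -0.06, 0.096)
catch_grip 0.57 [252. 189.] fix mm [ 46.2 -61.8  96. ] exp (0.0445, -0.06, 0.096)
lever_grip 0.94 [290. 258.] fix mm [ -39.4 -103.7   72. ] exp (-0.042, -0.1, 0.072)
lever_hinge 0.9 [127. 224.] fix mm [ 0.9 75.5 72. ] exp (0, 0.08, 0.072)
plate_center 0.72 [101. 109.] fix mm [122.9  98.   56. ] exp (0, 0, 0.056)
plate_center 0.62 [201. 215.] fix mm [ 6.4 -3.8 56. ] exp (0, 0, 0.056)
fixture 0.64 [210. 207.] fix mm [-2.1 -4.7  0. ] exp (0, 0, 0)
fixture 0.32 [197. 217.] fix mm [-16.3  12.5   0. ] exp (0, 0, 0)
```

View pics/w1o.png

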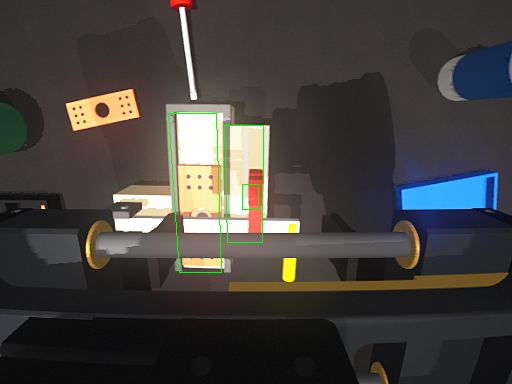

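```bash
echo '[0.5395,0.0213,-0.087]' > fix.json; python3 g.py 44 -60 76
```

```text
shift [-0.003 -0.004  0.576] turn [ 0.    -0.001 -0.002] t 4.1 w 0.0869 F [-0.1  0.1  0.7]
```

```bash
python3 w.py w2 | grep -v fixture; python3 g.py 44 -60 76; python3 -c "
import cv2
a=cv2.imread('pics/w2o.png')[90:300,90:330];cv2.imwrite('pics/v3.png',cv2.resize(a,(640,560),interpolation=cv2.INTER_CUBIC))"
```

```text
channel_front 0.56 [199. 266.] fix mm [-61.    4.3  50. ] exp (-0.065, 0, 0.05)
channel_front 0.17 [210. 206.] fix mm [ 15.9 -11.7  50. ] exp (-0.065, 0, 0.05)
catch_grip 0.64 [247. 187.] fix mm [ 48.6 -56.1  96. ] exp (0.0445, -0.06, 0.096)
lever_grip 0.86 [284. 258.] fix mm [-39.  -96.6  72. ] exp (-0.042, -0.1, 0.072)
lever_hinge 0.91 [123. 224.] fix mm [ 1.4 81.5 72. ] exp (0, 0.08, 0.072)
plate_center 0.94 [198. 215.] fix mm [ 6.6  0.4 56. ] exp (0, 0, 0.056)
plate_center 0.58 [ 99. 112.] fix mm [122.  101.8  56. ] exp (0, 0, 0.056)
shift [-0.001  0.002  0.573] turn [ 0. -0. -0.] t 4.45 w 0.087 F [-0.4  0.4 -1.2]
```

View pics/v3.png

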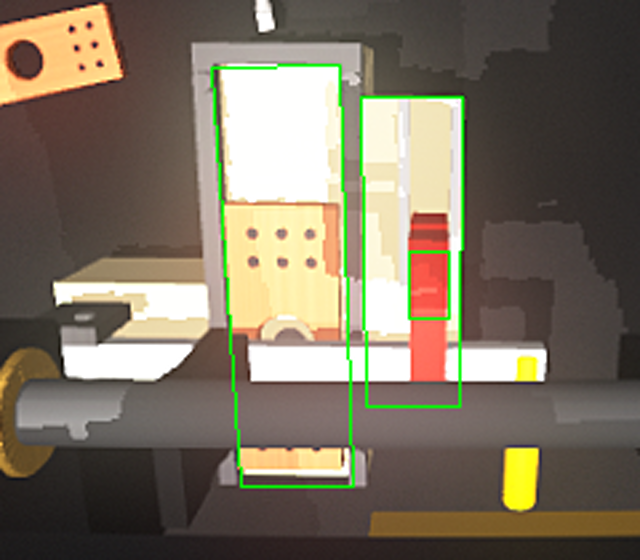

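Request:
play_rows:
  motion:
    - [0, 0, 0.2, 0, 0, 0, 100]
    - [0, 0, 0.42, 0, 0, 0, 100]
    - [0, 0, 0.57, 0, 0, 0, 80]
    - [0, 0, 0.57, 0, 0, 0, 40]
    - [0, 0, 0.57, 0, 0, 0, 0]
  squeeze: 8

```text
time: 5.08
ee_pos: [0.5793, -0.0417, 0.078]
eef_rot: [0.999, -0.044, 0.001, 0.0]
ft_force: [0.4, -0.1, 0.2]
width: 0.065
```

Request:
play_rows:
  motion:
    - [0, 0, 0, 0, 0, 0, 0]
    - [0, 0, 0, 0, 0, 0, 0]
    - [0, 0, 0, 0, 0, 0, 0]
    - [0, 0, 0, 0, 0, 0, 0]

```text
time: 5.58
ee_pos: [0.5786, -0.0418, 0.0767]
eef_rot: [0.999, -0.044, 0.0, 0.0]
ft_force: [-0.8, -0.3, -0.5]
width: 0.0243
```

Request:
play_rows:
  motion:
    - [0, 0, 0, 0, 0, 0, 0]
    - [0, 0, 0, 0, 0, 0, 0]
    - [0, 0, 0, 0, 0, 0, 0]
    - [0, 0, 0, 0, 0, 0, 0]
  squeeze: 12

```text
time: 6.08
ee_pos: [0.5786, -0.0412, 0.0766]
eef_rot: [0.999, -0.044, 0.0, -0.0]
ft_force: [-0.2, 3.6, 1.2]
width: 0.0142
```

Request:
play_rows:
  motion:
    - [0.04, 0, 0, 0, 0, 0, 0]
    - [0.08, 0, 0, 0, 0, 0, 0]
    - [0.12, 0, 0, 0, 0, 0, 0]
    - [0.14, 0, 0, 0, 0, 0, 0]
    - [0.14, 0, 0, 0, 0, 0, 0]

```text
time: 6.7
ee_pos: [0.6072, -0.0441, 0.0766]
eef_rot: [0.999, -0.044, 0.001, -0.0]
ft_force: [1.6, 3.1, 0.8]
width: 0.0137
```

Request:
play_rows:
  motion:
    - [0, 0, 0, 0, 0, 0, 0]
    - [0, 0, 0, 0, 0, 0, 60]
    - [0, 0, 0, 0, 0, 0, 100]
    - [0, 0, 0, 0, 0, 0, 100]
    - [0, 0, -0.3, 0, 0, 0, 100]

```text
time: 7.32
ee_pos: [0.6033, -0.0449, 0.1329]
eef_rot: [0.999, -0.044, -0.004, 0.0]
ft_force: [1.2, -1.0, 1.1]
width: 0.0454
```

```bash
echo '[0.5395,0.0222,-0.087]' > fix.json; python3 g.py -45 -100 130
```

```text
shift [-0.572  0.194  0.019] turn [ 0.     0.006 -0.001] t 7.325 w 0.0454 F [ 1.2 -1.   1.1]
```

Request:
play_rows:
  motion:
    - [-0.1, 0.05, -0.05, 0, 0, 0, 100]
    - [-0.35, 0.12, -0.1, 0, 0, 0, 100]
    - [-0.57, 0.19, -0.1, 0, 0, 0, 100]
    - [-0.57, 0.19, -0.1, 0, 0, 0, 100]
    - [-0.57, 0.19, -0.1, 0, 0, 0, 100]

```text
time: 7.95
ee_pos: [0.49, -0.0723, 0.157]
eef_rot: [0.999, -0.044, 0.001, 0.0]
ft_force: [1.0, -0.2, 0.1]
width: 0.0861
```

```bash
python3 g.py -44 -100 53;python3 w.py w3 | grep -v fixture;  python3 g.py -44 -100 53
```

```text
shift [-0.015  0.008  0.52 ] turn [ 0.    -0.001 -0.001] t 7.95 w 0.0861 F [ 1.  -0.2  0.1]
catch_grip 0.93 [200.  53.] fix mm [ 75.5 -59.3  96. ] exp (0.0445, -0.06, 0.096)
lever_grip 0.79 [249. 195.] fix mm [-42.2 -95.7  72. ] exp (-0.042, -0.1, 0.072)
lever_hinge 0.97 [ 57. 148.] fix mm [ 3.  80.9 72. ] exp (0, 0.08, 0.072)
plate_center 0.66 [42. 32.] fix mm [107.5  93.   56. ] exp (0, 0, 0.056)
plate_center 0.62 [151. 144.] fix mm [ 4.7 -2.3 56. ] exp (0, 0, 0.056)
shift [-0.013  0.01   0.517] turn [-0.  0. -0.] t 8.3 w 0.0868 F [-0.4  0.  -0.5]
```

View pics/w3o.png

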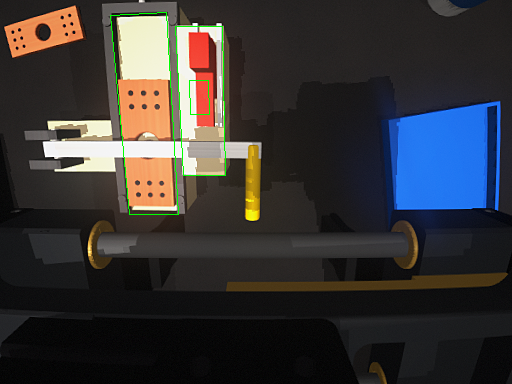

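Request:
play_rows:
  motion:
    - [-0.02, 0, 0.2, 0, 0, 0, 100]
    - [-0.02, 0, 0.4, 0, 0, 0, 100]
    - [-0.02, 0, 0.525, 0, 0, 0, 70]
    - [-0.02, 0, 0.525, 0, 0, 0, 0]
    - [-0.02, 0, 0.525, 0, 0, 0, 0]
  squeeze: 20

```text
time: 8.93
ee_pos: [0.4863, -0.0717, 0.0526]
eef_rot: [0.999, -0.044, 0.001, 0.0]
ft_force: [-0.5, -0.1, -0.1]
width: 0.0649
```

Request:
play_rows:
  motion:
    - [0, 0, 0, 0, 0, 0, 0]
    - [0, 0, 0, 0, 0, 0, 0]
    - [0, 0, 0, 0, 0, 0, 0]
    - [0, 0, 0, 0, 0, 0, 0]
    - [0, 0, 0, 0, 0, 0, 0]

```text
time: 9.55
ee_pos: [0.4855, -0.0718, 0.0516]
eef_rot: [0.999, -0.044, 0.0, 0.0]
ft_force: [-0.8, -0.3, -0.6]
width: 0.0148
```

Request:
play_rows:
  motion:
    - [0, 0, 0, 0, 0, 0, 0]
    - [0, 0, 0, 0, 0, 0, 0]
    - [0, -0.003, -0.07, 0, 0, 0, 0]
    - [0, -0.018, -0.179, 0, 0, 0, 0]
    - [0, -0.055, -0.309, 0, 0, 0, 0]
  squeeze: 25

```text
time: 10.18
ee_pos: [0.4864, -0.0615, 0.1142]
eef_rot: [0.999, -0.044, 0.0, 0.0]
ft_force: [4.1, -0.9, -3.3]
width: 0.0132
```

```bash
python3 g.py -46 -100 50
```

```text
shift [-0.002  0.06   0.321] turn [ 0.    -0.    -0.001] t 10.175 w 0.0132 F [ 4.1 -0.9 -3.3]
```

Request:
play_rows:
  motion:
    - [0, -0.078, -0.161, 0, 0, 0, 0]
    - [0, -0.187, -0.304, 0, 0, 0, 0]
    - [0, -0.321, -0.423, 0, 0, 0, 0]
    - [0, -0.477, -0.512, 0, 0, 0, 0]
    - [0, -0.648, -0.569, 0, 0, 0, 0]

```text
time: 10.8
ee_pos: [0.4994, 0.0666, 0.2309]
eef_rot: [0.999, -0.046, 0.003, 0.002]
ft_force: [8.6, -5.4, 1.2]
width: 0.0135
```

Request:
play_rows:
  motion:
    - [0, -0.09, -0.02, 0, 0, 0, 0]
    - [0, -0.18, -0.022, 0, 0, 0, 0]
    - [0, -0.27, -0.019, 0, 0, 0, 0]
    - [0, -0.345, -0.01, 0, 0, 0, 0]
    - [0, -0.345, -0.01, 0, 0, 0, 0]

```text
time: 11.42
ee_pos: [0.5061, 0.1382, 0.2312]
eef_rot: [0.999, -0.043, 0.003, -0.001]
ft_force: [9.9, 1.4, 4.1]
width: 0.0132
```

```bash
python3 g.py -46 112 230
```

```text
shift [-0.013  0.003  0.006] turn [-0.001 -0.004  0.   ] t 11.425 w 0.0132 F [9.9 1.4 4.1]
```

Request:
play_rows:
  motion:
    - [0, 0, 0, 0, 0, 0, 60]
    - [0, 0, 0, 0, 0, 0, 60]
    - [0, 0, -0.1, 0, 0, 0, 60]
    - [0, 0, -0.3, 0, 0, 0, 60]
    - [0, 0.1, -0.5, 0, 0, 0, 40]

```text
time: 12.05
ee_pos: [0.5012, 0.1182, 0.3301]
eef_rot: [0.999, -0.042, -0.001, -0.0]
ft_force: [0.4, -0.2, 0.4]
width: 0.0457
```

```bash
python3 g.py 92 0 250 -90; python3 -c "
from h import *
print(np.round(r.read_state()['joint_positions'],2))"
```

```text
shift [0.692 0.463 0.399] turn [1.000e-03 1.000e-03 1.001e+00] t 12.05 w 0.0457 F [ 0.4 -0.2  0.4]
[ 0.29  0.1  -0.66  1.54  0.06  1.53 -2.02]
```

Request:
play_rows:
  motion:
    - [0.15, 0.05, 0, 0, 0, -0.11, 20]
    - [0.3, 0.15, 0, 0, 0, -0.22, 0]
    - [0.45, 0.25, 0, 0, 0, -0.33, 0]
    - [0.6, 0.35, 0, 0, 0, -0.44, 0]
    - [0.69, 0.46, 0.1, 0, 0, -0.55, 0]

```text
time: 12.68
ee_pos: [0.6326, 0.0129, 0.3096]
eef_rot: [0.925, 0.381, 0.001, -0.0]
ft_force: [0.5, 0.5, -1.0]
width: 0.0031
```

Request:
play_rows:
  motion:
    - [0, 0, 0, 0, 0, -0.11, 0]
    - [0, 0, 0, 0, 0, -0.22, 0]
    - [0, 0, 0, 0, 0, -0.33, 0]
    - [0, 0, 0, 0, 0, -0.44, 0]
    - [0, 0, 0, 0, 0, -0.45, 0]

```text
time: 13.3
ee_pos: [0.6311, 0.0134, 0.3089]
eef_rot: [0.737, 0.675, -0.0, -0.0]
ft_force: [-0.2, 0.0, -0.7]
width: 0.0003
```

```bash
python3 g.py 92 0 150 90; python3 -c "
from h import *
s=r.read_state();print(np.round(s['joint_positions'],2))
p=cam('wrist'); c=-np.array(p['R']).T@p['t']; print('cam in tool',Ro.from_quat(s['eef_rot']).inv().apply(c-s['ee_pos']))
p=cam('scene','s2.png');a=p['image'][90:250,180:420,::-1];cv2.imwrite('pics/v4.png',cv2.resize(a,(780,520),interpolation=cv2.INTER_CUBIC))
for n in('catch_grip','lever_grip'):
  for d in eyes.landmark_of(p,n)[:1]: print(n,d, proj(p,Ro.from_euler('z',-.087).apply([-.042,.112,.249])+[.5395,.0222,0]))
"
```

```text
shift [0.004 0.    0.795] turn [-0.001 -0.    -0.001] t 13.3 w 0.0003 F [-0.2  0.  -0.7]
[ 0.45  0.42 -0.78  1.27  0.29  1.57 -0.37]
cam in tool [ 0.06590268 -0.00046393 -0.1620978 ]
catch_grip {'xy': [284.2, 174.9], 'p': 0.65} [[349.83957558 116.10227189]]
lever_grip {'xy': [349.8, 116.5], 'p': 0.68} [[349.83957558 116.10227189]]
```

View pics/v4.png

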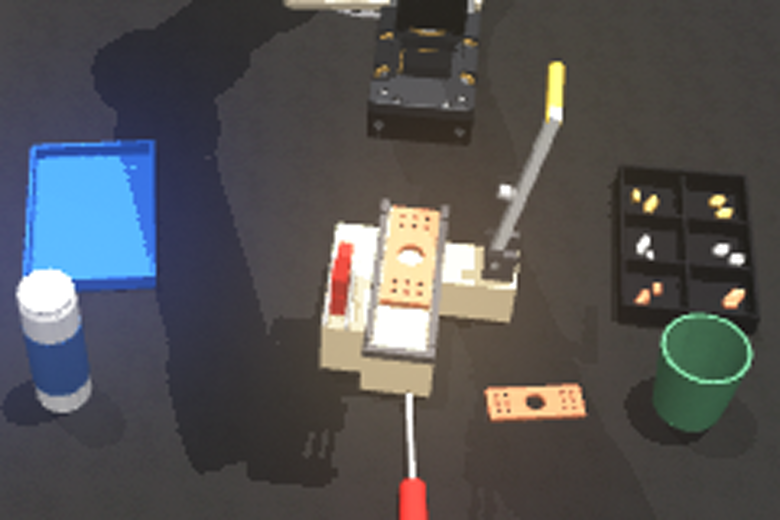

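Request:
play_rows:
  motion:
    - [-0.02, 0, 0.25, 0, 0, 0, 0]
    - [-0.02, 0, 0.5, 0, 0, 0, 0]
    - [-0.02, 0, 0.8, 0, 0, 0, 0]
    - [-0.02, 0, 1, 0, 0, 0, 0]
    - [-0.02, 0, 1, 0, 0, 0, 0]

```text
time: 14.12
ee_pos: [0.6292, 0.009, 0.1064]
eef_rot: [0.738, 0.675, -0.002, -0.002]
ft_force: [0.4, -0.3, 0.7]
width: 0.0004
```

```bash
python3 g.py 92 -5 53 90
```

```text
shift [0.002 0.009 0.267] turn [-0.004  0.    -0.001] t 14.125 w 0.0004 F [ 0.4 -0.3  0.7]
```

Request:
play_rows:
  motion:
    - [0, 0, 0.1, 0, 0, 0, 0]
    - [0, 0, 0.2, 0, 0, 0, 0]
    - [0, 0, 0.245, 0, 0, 0, 0]
    - [0, 0, 0.265, 0, 0, 0, 0]
    - [0, 0, 0.265, 0, 0, 0, 0]

```text
time: 14.75
ee_pos: [0.6313, 0.0095, 0.0563]
eef_rot: [0.737, 0.675, 0.0, 0.0]
ft_force: [0.1, -0.6, -0.6]
width: 0.0007
```

```bash
python3 g.py 28 -5 53 90
```

```text
shift [-0.002 -0.323  0.016] turn [ 0. -0. -0.] t 14.75 w 0.0007 F [ 0.1 -0.6 -0.6]
```

Request:
play_rows:
  motion:
    - [0, 0, 0.006, 0, 0, 0, 0]
    - [0, -0.02, 0.006, 0, 0, 0, 0]
    - [0, -0.06, 0.006, 0, 0, 0, 0]
    - [0, -0.1, 0.006, 0, 0, 0, 0]

```text
time: 15.25
ee_pos: [0.6106, 0.0113, 0.0551]
eef_rot: [0.737, 0.676, 0.0, 0.0]
ft_force: [1.2, -1.5, 0.3]
width: 0.0004
```

Request:
play_rows:
  motion:
    - [0, 0, 0.012, 0, 0, 0, 0]
    - [0, -0.03, 0.012, 0, 0, 0, 0]
    - [0, -0.07, 0.012, 0, 0, 0, 0]
    - [0, -0.11, 0.012, 0, 0, 0, 0]
    - [0, -0.14, 0.012, 0, 0, 0, 0]

```text
time: 15.88
ee_pos: [0.5828, 0.0136, 0.0526]
eef_rot: [0.737, 0.675, -0.0, 0.0]
ft_force: [1.4, 0.1, -0.7]
width: 0.0002
```

```bash
python3 g.py 28 -5 53 90
```

```text
shift [-0.001 -0.079 -0.002] turn [ 0.  0. -0.] t 15.875 w 0.0002 F [ 1.4  0.1 -0.7]
```

Request:
play_rows:
  motion:
    - [0, -0.03, 0, 0, 0, 0, 0]
    - [0, -0.06, 0, 0, 0, 0, 0]
    - [0, -0.08, 0, 0, 0, 0, 0]
    - [0, -0.08, 0, 0, 0, 0, 0]

```text
time: 16.38
ee_pos: [0.5671, 0.015, 0.0526]
eef_rot: [0.737, 0.675, -0.0, 0.0]
ft_force: [1.0, 0.2, 0.4]
width: 0.0007
```

```bash
cat > pl.py <<'E'
from h import *
import sys
x,y,a=__import__('json').load(open('fix.json'))
for c in sys.argv[1:]:
    p=cam(c,'pl_%s.png'%c)
    for d in eyes.landmark_of(p,'plate_center')[:2]:
        w=atz(p,d['xy'],.056); print(c,round(d['p'],2),np.round(d['xy']),'fix',np.round(Ro.from_euler('z',-a).apply(w-[x,y,0])*1e3,1))
    for d in eyes.regions_of(p,'plate')[:2]:
        m=d['region'].astype(np.uint8); q=max(cv2.findContours(m,0,2)[0],key=cv2.contourArea).reshape(-1,2)
        l=np.array([Ro.from_euler('z',-a).apply(atz(p,v,.06)-[x,y,0])*1e3 for v in q]); print('  reg',round(d['p'],2),np.round(l.min(0)),np.round(l.max(0)))
E
python3 g.py 28 -5 53 90; python3 pl.py top scene
python3 -c "
import cv2
a=cv2.imread('pics/pl_scene.png')[90:230,220:400];cv2.imwrite('pics/v5.png',cv2.resize(a,(720,560),interpolation=cv2.INTER_CUBIC))"
```

```text
shift [-0.001 -0.001 -0.002] turn [-0.  0. -0.] t 16.375 w 0.0007 F [1.  0.2 0.4]
top 0.49 [173. 192.] fix [118.1 125.4  56. ]
top 0.31 [162. 230.] fix [ -8.4 149.7  56. ]
  reg 0.47 [93. 87. 60.] [135. 162.  60.]
scene 0.85 [344. 216.] fix [167.6 125.4  56. ]
  reg 0.8 [138.  81.  60.] [186. 169.  60.]
```

View pics/v5.png

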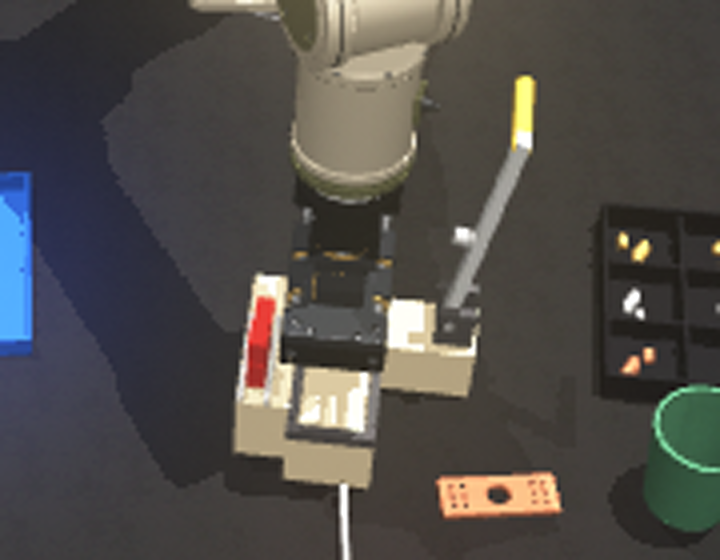

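Request:
play_rows:
  motion:
    - [0, 0.06, 0, 0, 0, 0, 0]
    - [0, 0.15, -0.2, 0, 0, 0, 0]
    - [0, 0.3, -0.5, 0, 0, 0, 0]
    - [0, 0.4, -0.8, 0, 0, 0, 0]
    - [0, 0.4, -0.8, 0, 0, 0, 0]

```text
time: 17.3
ee_pos: [0.6505, 0.0083, 0.2172]
eef_rot: [0.738, 0.675, 0.003, 0.002]
ft_force: [-0.0, 0.8, 0.1]
width: 0.0005
```

```bash
python3 pl.py scene top
python3 -c "
import cv2
a=cv2.imread('pics/pl_scene.png')[110:220,240:380];a=cv2.resize(a,(560,440),interpolation=cv2.INTER_CUBIC)
cv2.imwrite('pics/v6.png',a)"
```

```text
scene 0.56 [307. 157.] fix [-49.6   3.4  56. ]
scene 0.51 [344. 216.] fix [169.5 124.   56. ]
  reg 0.85 [138.  81.  60.] [186. 167.  60.]
  reg 0.47 [-10. -19.  60.] [22. 25. 60.]
top 0.7 [173. 193.] fix [117.1 125.3  56. ]
top 0.38 [304. 191.] fix [ 157.2 -304.1   56. ]
  reg 0.68 [ 93. 101.  60.] [129. 162.  60.]
```

View pics/v6.png

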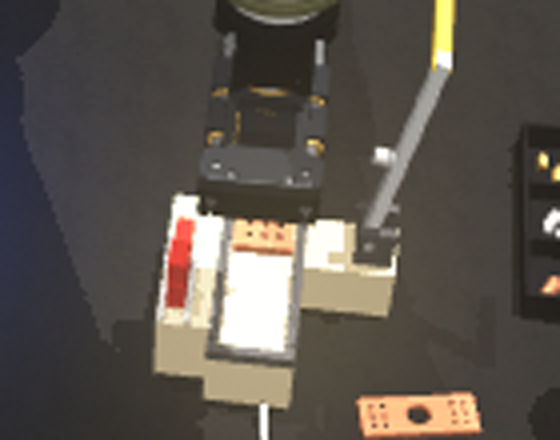

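```bash
python3 -c "
from h import *
p=cam('scene')
print(Ro.from_euler('z',.087).apply(atz(p,(306,173.2),.058)-[.5395,.0222,0]))"
python3 g.py -100 0 240 0
```

```text
[0.02139266 0.00461381 0.058     ]
shift [ 0.025 -1.039 -0.142] turn [-0.001  0.001  1.   ] t 17.65 w 0.0006 F [ 0.  -0.5 -0.1]
```

Request:
play_rows:
  motion:
    - [0, -0.15, -0.15, 0, 0, 0.11, 0]
    - [0, -0.35, -0.15, 0, 0, 0.22, 0]
    - [0, -0.6, -0.15, 0, 0, 0.33, 0]
    - [0.02, -0.85, -0.15, 0, 0, 0.44, 30]
    - [0.025, -1, -0.15, 0, 0, 0.55, 60]

```text
time: 18.27
ee_pos: [0.446, 0.0306, 0.2419]
eef_rot: [0.953, 0.302, -0.001, 0.0]
ft_force: [-0.5, -0.1, 0.6]
width: 0.0132
```

Request:
play_rows:
  motion:
    - [0, 0, 0, 0, 0, 0.11, 100]
    - [0, 0, 0, 0, 0, 0.22, 100]
    - [0, 0, 0, 0, 0, 0.33, 100]
    - [0, 0, 0, 0, 0, 0.44, 100]
    - [0, 0, 0, 0, 0, 0.45, 100]

```text
time: 18.9
ee_pos: [0.4479, 0.0303, 0.242]
eef_rot: [0.999, -0.044, -0.0, 0.0]
ft_force: [0.3, -0.7, 0.3]
width: 0.0625
```

```bash
python3 g.py -100 0 130 0; python3 w.py w5 | grep -v fixture; python3 pl.py top; python3 g.py -100 0 130 0
```

```text
shift [-0.04   0.001  0.56 ] turn [ 0.  0. -0.] t 18.9 w 0.0625 F [ 0.3 -0.7  0.3]
channel_front 0.87 [249. 150.] fix mm [-62.    3.8  50. ] exp (-0.065, 0, 0.05)
channel_front 0.66 [249. 132.] fix mm [-39.6   4.   50. ] exp (-0.065, 0, 0.05)
catch_grip 0.62 [182.  99.] fix mm [-2.  74.9 96. ] exp (0.0445, -0.06, 0.096)
catch_grip 0.56 [309.  23.] fix mm [ 72.7 -58.5  96. ] exp (0.0445, -0.06, 0.096)
lever_hinge 0.89 [183.  99.] fix mm [-0.9 80.  72. ] exp (0, 0.08, 0.072)
plate_center 0.8 [155.   5.] fix mm [106.4 112.2  56. ] exp (0, 0, 0.056)
plate_center 0.79 [251. 131.] fix mm [-37.6   1.8  56. ] exp (0, 0, 0.056)
top 0.79 [174. 194.] fix [111.4 120.7  56. ]
top 0.73 [207. 243.] fix [-39.2  -1.4  56. ]
  reg 0.77 [92. 78. 60.] [135. 162.  60.]
  reg 0.51 [-34. -22.  60.] [16. 19. 60.]
shift [-0.042  0.002  0.563] turn [ 0. -0.  0.] t 19.4 w 0.0863 F [-0.3  0.2 -0.5]
```

View pics/w5o.png

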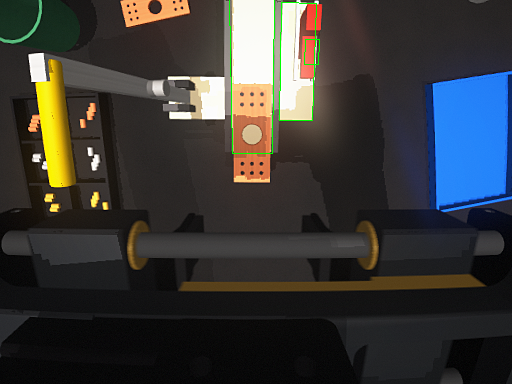

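```bash
python3 -c "
from g import *
plan(-87,0,110,0,(0,10)); plan(-87,0,36,0,(0,10))"
```

```text
shift [0.023 0.002 0.663] turn [0.    0.111 0.   ] t 19.4 w 0.0863 F [-0.3  0.2 -0.5]
shift [0.023 0.002 1.033] turn [0.    0.111 0.   ] t 19.4 w 0.0863 F [-0.3  0.2 -0.5]
```

Request:
play_rows:
  motion:
    - [0.02, 0, 0.1, 0, 0.111, 0, 100]
    - [0.02, 0, 0.3, 0, 0.111, 0, 100]
    - [0.023, 0, 0.5, 0, 0.111, 0, 100]
    - [0.023, 0, 0.663, 0, 0.111, 0, 100]
    - [0.023, 0, 0.663, 0, 0.111, 0, 100]

```text
time: 20.02
ee_pos: [0.4513, 0.0302, 0.1083]
eef_rot: [0.995, -0.043, 0.085, 0.004]
ft_force: [0.4, 0.0, 0.5]
width: 0.0869
```

```bash
python3 -c "
from g import *
plan(-87,0,36,0,(0,10))"
```

```text
shift [-0.053  0.002  0.357] turn [-0.     0.003  0.   ] t 20.025 w 0.0869 F [0.4 0.  0.5]
```

Request:
play_rows:
  motion:
    - [-0.015, 0, 0.1, 0, 0, 0, 100]
    - [-0.03, 0, 0.2, 0, 0, 0, 100]
    - [-0.045, 0, 0.3, 0, 0, 0, 100]
    - [-0.053, 0.002, 0.355, 0, 0, 0, 100]
    - [-0.053, 0.002, 0.355, 0, 0, 0, 100]

```text
time: 20.65
ee_pos: [0.4549, 0.0295, 0.0385]
eef_rot: [0.995, -0.044, 0.087, 0.004]
ft_force: [-0.8, -0.0, -0.1]
width: 0.0869
```

```bash
python3 -c "
from g import *
plan(-87,0,36,0,(0,10))"; python3 pl.py top
```

```text
shift [-0.013 -0.     0.011] turn [ 0.  0. -0.] t 20.65 w 0.0869 F [-0.8 -0.  -0.1]
top 0.47 [174. 194.] fix [114.3 122.7  56. ]
top 0.47 [209. 234.] fix [-10.2  -6.8  56. ]
  reg 0.89 [-88. -22.  60.] [17. 28. 60.]
  reg 0.49 [93. 75. 60.] [138. 162.  60.]
```

Request:
play_rows:
  motion:
    - [-0.01, 0, 0.008, 0, 0, 0, 60]
    - [-0.01, 0, 0.008, 0, 0, 0, 40]
    - [-0.01, 0, 0.008, 0, 0, 0, 30]
    - [-0.01, 0, 0.008, 0, 0, 0, 30]
    - [-0.01, 0, 0.008, 0, 0, 0, 30]
  squeeze: 10

```text
time: 21.42
ee_pos: [0.453, 0.0297, 0.0363]
eef_rot: [0.995, -0.044, 0.087, 0.004]
ft_force: [-0.7, -1.4, 0.5]
width: 0.0459
```

Request:
play_rows:
  motion:
    - [0, 0, 0, 0, 0, 0, 0]
    - [0, 0, 0, 0, 0, 0, 0]
    - [0, 0, 0, 0, 0, 0, 0]
    - [0, 0, 0, 0, 0, 0, 0]
    - [0, 0, 0, 0, 0, 0, 0]
  squeeze: 50

```text
time: 22.05
ee_pos: [0.453, 0.0297, 0.0362]
eef_rot: [0.995, -0.044, 0.087, 0.004]
ft_force: [0.4, 0.2, 1.1]
width: 0.0455
```

Request:
play_rows:
  motion:
    - [0.005, 0, -0.025, 0, 0, 0, 0]
    - [0.013, 0, -0.074, 0, 0, 0, 0]
    - [0.026, 0, -0.148, 0, 0, 0, 0]
    - [0.01, 0, -0.3, 0, 0, 0, 0]
    - [-0.011, 0, -0.45, 0, 0, 0, 0]

```text
time: 22.68
ee_pos: [0.435, 0.0316, 0.1258]
eef_rot: [0.995, -0.043, 0.087, 0.004]
ft_force: [0.0, -0.4, -1.4]
width: 0.0454
```

```bash
python3 -c "
from g import *
plan(-60,0,200,90,frame=[.46,-.295,.0])
plan(-50,0,200,0,frame=[.46,-.295,np.radians(5)])
p=cam('scene','lift.png');t=cam('top','liftt.png')
a=np.hstack([cv2.resize(p['image'][70:230,200:400,::-1],(400,320)),cv2.resize(t['image'][170:330,130:330,::-1],(400,320))]);cv2.imwrite('pics/v7.png',a)
for q in(p,t):
  for d in eyes.regions_of(q,'tray')[:3]: 
    m=d['region'].astype(np.uint8); c=max(cv2.findContours(m,0,2)[0],key=cv2.contourArea).reshape(-1,2)
    w=np.array([atz(q,x,.018)[:2] for x in c],np.float32); print(d['p'],cv2.minAreaRect(w))
"
```

```text
shift [ 0.033  1.642 -0.372] turn [ 0.092 -0.085 -1.052] t 22.675 w 0.0454 F [ 0.  -0.4 -1.4]
shift [ 0.084  1.659 -0.363] turn [ 0.009 -0.111 -0.111] t 22.675 w 0.0454 F [ 0.  -0.4 -1.4]
0.72 ((0.5569117665290833, -0.5673254132270813), (0.281759649515152, 0.18375664949417114), 11.185150146484375)
0.58 ((0.4606999158859253, -0.296818345785141), (0.2057095319032669, 0.1301971822977066), 5.438837051391602)
0.97 ((0.4566655158996582, -0.29716336727142334), (0.18989859521389008, 0.13134615123271942), 5.572778701782227)
0.65 ((0.5550447702407837, -0.5670400857925415), (0.2669493854045868, 0.18987004458904266), 11.93410587310791)
0.31 ((0.8197214007377625, 0.02500157058238983), (0.10684385150671005, 0.02417447604238987), 0.5014252662658691)
```

View pics/v7.png

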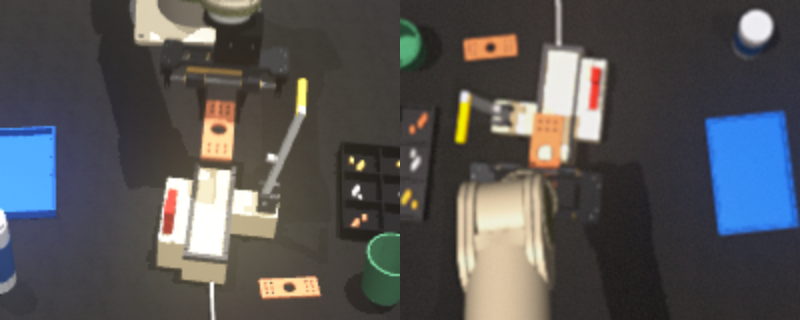

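Request:
play_rows:
  motion:
    - [0, 0.15, -0.08, 0, 0, 0, 0]
    - [0, 0.35, -0.12, 0, 0, 0, 0]
    - [0, 0.6, -0.12, 0, 0, 0, 0]
    - [0, 0.85, -0.12, 0, 0, -0.03, 0]
    - [0, 0.95, -0.12, 0, 0, -0.06, 0]

```text
time: 23.5
ee_pos: [0.4133, -0.1602, 0.1466]
eef_rot: [0.996, 0.002, 0.086, 0.008]
ft_force: [0.4, 0.8, -0.4]
width: 0.0453
```

```bash
echo "from g import *
import sys
plan(float(sys.argv[1]),0,float(sys.argv[2]),0,(0,float(sys.argv[3])),frame=[.457,-.297,.096])">tp.py; python3 tp.py -48 120 1
```

```text
shift [-0.047  0.705  0.138] turn [ 0.015 -0.097 -0.058] t 23.5 w 0.0453 F [ 0.4  0.8 -0.4]
```

Request:
play_rows:
  motion:
    - [-0.01, 0.15, 0, 0, -0.02, -0.02, 0]
    - [-0.02, 0.35, 0, 0.005, -0.05, -0.04, 0]
    - [-0.04, 0.55, 0.05, 0.01, -0.08, -0.058, 0]
    - [-0.047, 0.7, 0.1, 0.015, -0.097, -0.058, 0]
    - [-0.047, 0.7, 0.138, 0.015, -0.097, -0.058, 0]

```text
time: 24.12
ee_pos: [0.41, -0.2999, 0.1192]
eef_rot: [0.999, 0.048, 0.009, -0.001]
ft_force: [0.0, 0.2, -1.4]
width: 0.0451
```

```bash
python3 tp.py -48 30 1; python3 -c "
from h import *
p=cam('scene')
cv2.imwrite('pics/v8.png',cv2.resize(p['image'][80:230,120:320,::-1],(800,600),interpolation=cv2.INTER_CUBIC))"; python3 tp.py -48 30 1
```

```text
shift [-0.012  0.008  0.446] turn [-0.    -0.    -0.001] t 24.125 w 0.0451 F [ 0.   0.2 -1.4]
shift [-0.013  0.019  0.442] turn [-0.001 -0.     0.001] t 24.175 w 0.0452 F [-0.3  0.6 -2.8]
```

View pics/v8.png

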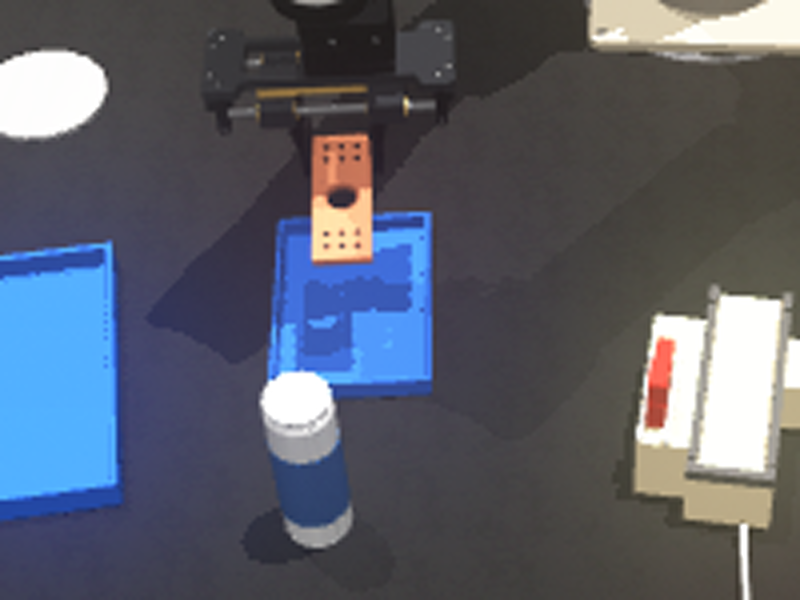

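Request:
play_rows:
  motion:
    - [-0.01, 0.01, 0.1, 0, 0, 0, 0]
    - [-0.01, 0.01, 0.25, 0, 0, 0, 0]
    - [-0.01, 0.01, 0.37, 0, 0, 0, 0]
    - [-0.01, 0.01, 0.442, 0, 0, 0, 0]
    - [-0.01, 0.01, 0.442, 0, 0, 0, 0]

```text
time: 24.8
ee_pos: [0.4104, -0.2994, 0.0324]
eef_rot: [0.999, 0.049, 0.01, -0.0]
ft_force: [1.0, 0.8, -0.7]
width: 0.0451
```

Request:
play_rows:
  motion:
    - [0, 0, 0.02, 0, 0, 0, 0]
    - [0, 0, 0.045, 0, 0, 0, 0]
    - [0, 0, 0.07, 0, 0, 0, 0]
    - [0, 0, 0.09, 0, 0, 0, 0]
    - [0, 0, 0.09, 0, 0, 0, 0]

```text
time: 25.42
ee_pos: [0.411, -0.3001, 0.0149]
eef_rot: [0.999, 0.049, 0.01, 0.0]
ft_force: [-0.6, 0.4, -1.3]
width: 0.0453
```

```bash
python3 tp.py -48 8 1
```

```text
shift [-0.01   0.006  0.034] turn [ 0.001 -0.002  0.001] t 25.425 w 0.0453 F [-0.6  0.4 -1.3]
```

Request:
play_rows:
  motion:
    - [0, 0, 0.01, 0, 0, 0, 0]
    - [0, 0, 0.02, 0, 0, 0, 0]
    - [0, 0, 0.025, 0, 0, 0, 0]
    - [0, 0, 0.03, 0, 0, 0, 0]
    - [0, 0, 0.03, 0, 0, 0, 0]

```text
time: 26.05
ee_pos: [0.4112, -0.3003, 0.0092]
eef_rot: [0.999, 0.049, 0.01, 0.0]
ft_force: [0.5, -0.2, -1.8]
width: 0.045
```

Request:
play_rows:
  motion:
    - [0, 0, 0.006, 0, 0, 0, 0]
    - [0, 0, 0.012, 0, 0, 0, 0]
    - [0, 0, 0.012, 0, 0, 0, 0]
    - [0, 0, 0.012, 0, 0, 0, 0]

```text
time: 26.55
ee_pos: [0.4114, -0.3003, 0.0069]
eef_rot: [0.999, 0.049, 0.01, 0.0]
ft_force: [-0.2, -0.5, -1.2]
width: 0.0452
```

Request:
play_rows:
  motion:
    - [0, 0, 0, 0, -0.01, 0, 0]
    - [0, 0, 0, 0, -0.02, 0, 0]
    - [0, 0, 0, 0, -0.03, 0, 0]
    - [0, 0, 0, 0, -0.03, 0, 0]

```text
time: 27.05
ee_pos: [0.4118, -0.3005, 0.007]
eef_rot: [0.999, 0.049, -0.013, 0.002]
ft_force: [-1.4, -0.4, 3.1]
width: 0.0453
```

Request:
play_rows:
  motion:
    - [0, 0, 0, 0, 0, 0, 50]
    - [0, 0, 0, 0, 0, 0, 60]
    - [0, 0, 0, 0, 0, 0, 72]
    - [0, 0, 0, 0, 0, 0, 72]
    - [0, 0, 0, 0, 0, 0, 72]
  squeeze: 3

```text
time: 27.68
ee_pos: [0.4114, -0.3003, 0.0068]
eef_rot: [0.999, 0.049, -0.013, 0.002]
ft_force: [-0.7, 0.4, -0.6]
width: 0.0618
```

Request:
play_rows:
  motion:
    - [0, 0, 0, 0, 0, 0, 72]
    - [0, 0, -0.1, 0, 0, 0, 72]
    - [0, 0, -0.3, 0, 0, 0, 72]
    - [0, 0, -0.6, 0, 0, 0, 72]
    - [-0.1, 0, -0.8, 0, 0, 0, 72]

```text
time: 28.3
ee_pos: [0.397, -0.3013, 0.17]
eef_rot: [0.999, 0.05, -0.012, 0.002]
ft_force: [0.3, -1.7, -0.1]
width: 0.0624
```

```bash
python3 -c "
from h import *
p=cam('scene');t=cam('top')
a=np.hstack([cv2.resize(p['image'][90:210,130:380,::-1],(400,192)),cv2.resize(t['image'][170:290,150:400,::-1],(400,192))]);cv2.imwrite('pics/v9.png',cv2.resize(a,(800,384)))
for q in(p,t):
  for d in eyes.landmark_of(q,'plate_center')[:2]+eyes.landmark_of(q,'lever_grip')[:1]+eyes.landmark_of(q,'catch_grip')[:1]:
    w=atz(q,d['xy'],.008);print(round(d['p'],2),np.round(d['xy']),'tray',np.round(Ro.from_euler('z',-.096).apply(w-[.457,-.297,0])*1e3))
s=r.read_state();print(s['time'],s['ee_pos'],s['ft_force'],s['width'])"
```

```text
0.86 [210. 153.] tray [-14.   6.   8.]
0.71 [344. 214.] tray [260. 414.   8.]
0.59 [349. 116.] tray [-166.  503.    8.]
0.57 [348. 116.] tray [-170.  500.    8.]
0.62 [174. 194.] tray [254. 416.   8.]
0.54 [302. 254.] tray [ 7. 10.  8.]
0.55 [161. 231.] tray [134. 469.   8.]
0.5 [225. 210.] tray [182. 250.   8.]
28.7 [ 0.3953973  -0.30096189  0.1659837 ] [ 0.0977333   0.25433165 -0.46122979] 0.062469756543195525
```

View pics/v9.png

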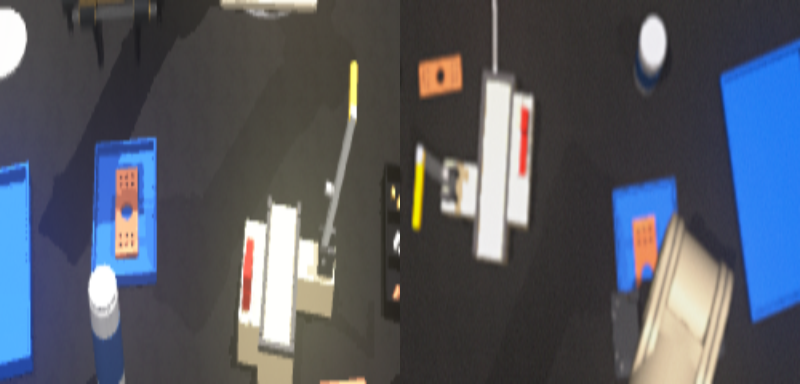

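Picture 12 shows the plate flat in the small tray, centred near crop pixel (127,212). The lever is up, the catch is back, the spray can is unmoved, and the robot is clear of everything. I'm handing in the job.

```bash
python3 -c "
from bench import job
print(job.close_job())"
```

```text
the job is handed in; nothing more can be done
None
```

I handed the job in at about 29 s of robot time. The copper-coloured filter plate is lying in the smaller blue tray; no verdict is reported, so this rests on my own checks.

**What I did:**
- **Catch:** I gripped the red catch and slid it back to about 0.03 m.
- **Lever:** I swung it up to about 1.74 rad, leaning left.
- **Plate:** I pushed it from behind until it overhung the front edge by about 34 mm, gripped it by its sides and carried it over. I lowered it front end first until it touched the tray floor, then let go. The gripped end had roughly 14 mm left to drop.

**Last checks:**
- **Pictures:** They show the plate flat in the tray, the lever up, the catch back, and the spray can apparently where it stood. The gripper is clear at 0.17 m height with about zero force.
- **Plate position:** The scene camera puts the plate's centre at about (-14, 6) mm from the tray's middle and the top camera at (7, 10) mm. They disagree by 2 cm along the tray because the arm partly hid the plate from the top camera, but both are well within the limits.
- **Failed detections:** The scene camera's last catch reading landed on the lever handle. I ignored it, because the picture shows the catch back.
- **Not checked:** I judged flatness by eye only. The tin and screwdriver were largely out of the last views, and I did not measure their positions at the end.

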